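Load the tub finisher with ball knobs

ROBOT

A 6-joint arm with a two-finger parallel gripper is mounted at the origin on the work surface. World frame = base frame: x ahead of the robot, y to its left, z up, the work surface at z = 0. Lengths are in m, angles in rad, forces in N, time in s.
With the tool pointing down it reaches from about 0.225 to 0.875 m from the base axis. Payload 3.4 kg.
Tool frame: the origin (TCP) lies between the finger pads; the fingertips stand 19 mm ahead of it and the grasp point (between the pads) is the TCP; z points along the fingers, y is the line along which they close (so a half turn about z gives the same grasp; the last joint's range is limited). The gripper opens to 85 mm and grips with 20 to 120 N. Pads are 22 mm wide; open, the fingers measure 114 mm over their backs; the gripper's body (76 mm by 85 mm) begins 54 mm behind the grasp point. The pads swing forward as they close: fully open they stand 13 mm farther back than shut.
Start: joints at [1.108, 0.276, 1.505, -0, 1.361, -0.121], TCP at [0.193, 0.542, 0.25] pointing down, gripper open.
Joint ranges: [-2.89, 2.89], [-0.75, 2.08], [0.22, 2.7], [-1.18, 4.32], [0.11, 2.71], [-2.7, 2.7]. Speed limits (rad/s): [2.57, 2.57, 3.14, 3.14, 3.14, 3.14].

INTERFACE

Orientations are given as a unit quaternion [w, x, y, z].
In Python, from rig import get_state, imaging, ticket gives the robot as it stands. The module is installed in compiled form; this text tells all that it offers.
- The arm moves only by the shell command python3 -m inch 'ROWS' [FORCE]. ROWS is JSON, a list of rows, each an object with "claw": the opening, from -1 (shut) to 1 (fully open); "travel": the shift along the world's x, y, z in units of 200 mm (1.0 is 200 mm), a list of three; "turn": the turn about the world's z in units of 180 degrees (1.0 is 180 degrees). A call has 1 to 5 rows; each row is the pose to reach, as a shift and turn from the pose commanded when the call began, turning the shorter way round; what a row does not reach only later rows make up. A row lasts 1/10 s, in which the tool goes at most 50 mm and 8.59 degrees, less where a joint would pass 70% of its speed; a pose out of reach is approached as far as the arm can. A call with a number of a shift or a turn outside -1 to 1 is refused whole. A call with a gripper value outside its range is refused whole. The fingers move at their own pace and stop on an object; FORCE is the grip in N (left out, the last holds). Time passes only in rows, so rows that repeat a pose let the fingers close. It gives the time, the measured TCP pose, the force, the opening and the grip force at its end, in the units of the state.
- get_state(): the state, without advancing time (a new reading comes with each control period).
- imaging.get_image(name): name is "scene" or "top"; returns the picture (420x560x3 uint8, red, green, blue); there is no depth.
- imaging.camera_params(name): a dict with "camera_matrix" (3x3 intrinsics, pixels), "cam_to_world" (4x4, takes a point from camera to world coordinates). Camera axes: x right, y down, z forward; pixel columns grow to the right and rows downward; lengths in m; the calibration is good to about 2 mm. A picture is of the moment at which its call begins. camera_params takes no time and is no camera call.
- ticket.sign_off(): hands the job in; it is judged then, once.
The state is a dict: "clock": time; "qpos": joint angles; "qd": joint speeds; "effort": joint torques, N m; "position": TCP position; "ee_rot": TCP orientation; "contact_force": force on the tool from outside, world axes, zero at the start; "moment": the same for the moment, N m; "width": finger opening in m; "gripper_force": force on a finger pad.
Only numpy, scipy, OpenCV 4.12 (cv2) and the standard library are available. Lean on these libraries where they do the work, as an engineer would, in place of code of your own. Each camera call takes 0.05 s, during which the arm holds its last target. There are 200 camera calls.

TASK

Load the tub finisher for its next run: with the scoop lying in the yellow bin, scoop up wooden ball knobs and tip them into the open green tub until at least three are in it; do not touch the knobs with the gripper's fingers. Then lay the scoop back in the bin, right way up, and push the finisher's lid fully shut. No knob may be left lying anywhere but in the tub or the bin, and the other things on the bench stay where they are.

Things in the scene. Friction and masses are not known exactly. Their poses are not given: they have to be found in the camera images.
- finisher: Vibratory finisher fixed to the bench: green base 250 x 210 on springs, on it an open green tub with orange lining, outside 220 (x) x 190 (y), walls 8, rim 155 high. White control box 85 high on its +x side (to x = +171), not used. Origin: centre of its footprint at bench height, z up. The lid hinge is on its +y side; tip from the open -y side. Its yaw from the world's axes is small.
- tub_in (a point): Centre of the tub's inner floor, 68 above the bench; axes as the finisher. The inside measures 204 (x) by 174 (y) by 87 deep.
- lid (a joint): Hinge angle (rad) of the finisher's clear lid, a panel 220 x 195 x 6 with aluminium frame 9 thick: 0 = shut flat on the rim, 1.75 = wide open, upright and leaning slightly outwards. A friction hinge holds it wherever it is left, so it must be pushed from its outer face all the way down; this takes 2 to 5 N near the free edge. No latch.
- lid_hinge (a point): Middle of the lid's hinge line, 156 above the bench, 98 from the finisher's origin along its +y. The hinge line runs along the finisher's x. The point turns with the lid; with the lid shut its axes are those of the finisher.
- lid_edge (a point): Middle of the lid's free edge, on its outer (upper) face, 195 from the hinge line. The point's own z axis is the outward normal of that face (up when shut, about along the finisher's +y when open).
- bin: Shallow yellow plastic stock bin fixed to the bench, 260 (its x) x 134 (its y) outside, walls 5 thick and 50 high, inner floor 5 above the bench, open on top. Origin: centre of its underside. The scoop lies at its -x end pointing along its +x; the knobs lie in its +x half.
- scoop: Aluminium hand scoop, 0.15 to 0.26 kg. Flat pan 90 long (x -45 to 45), 104 wide (y), sheet 2.5 thick, open to the front (+x); sides 40 high at the back, sloping down to end 18 behind the lip, back wall 42. A straight black grip stands above and behind the pan's rear: x -48 to -148, 22 wide (y), z 80 to 104 above the pan's underside. Origin: centre of the pan's underside; x forward, z up.
- scoop_grip (a point): On the scoop's grip, a good place to hold it near the balance point: (-80, 0, 92) in the scoop's frame; axes as the scoop. The sides of the grip face the scoop's +y and -y.
- scoop_lip (a point): Middle of the scoop's front lip, at its underside: (45, 0, 0) in the scoop's frame.
- knob1: Turned beech ball knob: a ball of 32 diameter with a short collar 17 wide standing out 3.5 from it; 11 to 20 g. Rolls, but not far. Origin: centre of the ball.
- knob2: Turned beech ball knob: a ball of 32 diameter with a short collar 17 wide standing out 3.5 from it; 11 to 20 g. Rolls, but not far. Origin: centre of the ball.
- knob3: Turned beech ball knob: a ball of 32 diameter with a short collar 17 wide standing out 3.5 from it; 11 to 20 g. Rolls, but not far. Origin: centre of the ball.
- knob4: Turned beech ball knob: a ball of 32 diameter with a short collar 17 wide standing out 3.5 from it; 11 to 20 g. Rolls, but not far. Origin: centre of the ball.
- knob5: Turned beech ball knob: a ball of 32 diameter with a short collar 17 wide standing out 3.5 from it; 11 to 20 g. Rolls, but not far. Origin: centre of the ball.
- knob6: Turned beech ball knob: a ball of 32 diameter with a short collar 17 wide standing out 3.5 from it; 11 to 20 g. Rolls, but not far. Origin: centre of the ball.
- wax_tin: Red tin of wax, 72 across and 48 high; a bystander. Origin: centre of its underside.
- sanding_block: Cork sanding block 110 x 64 x 32; a bystander. Origin: centre of its underside.
- tape_measure: Yellow tape measure 72 x 42 x 66; a bystander. Origin: centre of its underside.
- glue_bottle: Yellow glue bottle, 64 across and 185 high; a bystander. Origin: centre of its underside.
- mallet: Rubber mallet lying down, head 66 x 100, handle 250 along its -x; a bystander. Origin: under the middle of the head.
- offcut: Timber offcut 130 x 64 x 38; a bystander. Origin: centre of its underside.
Things that resemble listed ones, but are neither listed nor needed, are in the scene too. There is more than one size of the scoop; the job needs the smaller.

How it is judged:
On the way, in this order (a step that is already met when the one before it is completed fails the run):
1. the scoop, with at least one knob in its pan, is lifted clear of the bin (height (world z) of scoop above 0.075 m and ((x of knob1 in the frame of scoop between -0.046 and 0.046 m and y of knob1 in the frame of scoop between -0.051 and 0.051 m and z of knob1 in the frame of scoop between 0.005 and 0.06 m) or (x of knob2 in the frame of scoop between -0.046 and 0.046 m and y of knob2 in the frame of scoop between -0.051 and 0.051 m and z of knob2 in the frame of scoop between 0.005 and 0.06 m) or (x of knob3 in the frame of scoop between -0.046 and 0.046 m and y of knob3 in the frame of scoop between -0.051 and 0.051 m and z of knob3 in the frame of scoop between 0.005 and 0.06 m) or (x of knob4 in the frame of scoop between -0.046 and 0.046 m and y of knob4 in the frame of scoop between -0.051 and 0.051 m and z of knob4 in the frame of scoop between 0.005 and 0.06 m) or (x of knob5 in the frame of scoop between -0.046 and 0.046 m and y of knob5 in the frame of scoop between -0.051 and 0.051 m and z of knob5 in the frame of scoop between 0.005 and 0.06 m) or (x of knob6 in the frame of scoop between -0.046 and 0.046 m and y of knob6 in the frame of scoop between -0.051 and 0.051 m and z of knob6 in the frame of scoop between 0.005 and 0.06 m))), for 0.2 s.
2. at least three knobs are in the tub (((horizontal distance between each of knob1, knob2, knob3 and tub_in below 0.118 m and height (world z) of knob1 between 0.075 and 0.15 m and height (world z) of knob2 between 0.075 and 0.15 m and height (world z) of knob3 between 0.075 and 0.15 m) or (horizontal distance between each of knob1, knob2, knob4 and tub_in below 0.118 m and height (world z) of knob1 between 0.075 and 0.15 m and height (world z) of knob2 between 0.075 and 0.15 m and height (world z) of knob4 between 0.075 and 0.15 m) or (horizontal distance between each of knob1, knob2, knob5 and tub_in below 0.118 m and height (world z) of knob1 between 0.075 and 0.15 m and height (world z) of knob2 between 0.075 and 0.15 m and height (world z) of knob5 between 0.075 and 0.15 m) or (horizontal distance between each of knob1, knob2, knob6 and tub_in below 0.118 m and height (world z) of knob1 between 0.075 and 0.15 m and height (world z) of knob2 between 0.075 and 0.15 m and height (world z) of knob6 between 0.075 and 0.15 m) or (horizontal distance between each of knob1, knob3, knob4 and tub_in below 0.118 m and height (world z) of knob1 between 0.075 and 0.15 m and height (world z) of knob3 between 0.075 and 0.15 m and height (world z) of knob4 between 0.075 and 0.15 m) or (horizontal distance between each of knob1, knob3, knob5 and tub_in below 0.118 m and height (world z) of knob1 between 0.075 and 0.15 m and height (world z) of knob3 between 0.075 and 0.15 m and height (world z) of knob5 between 0.075 and 0.15 m) or (horizontal distance between each of knob1, knob3, knob6 and tub_in below 0.118 m and height (world z) of knob1 between 0.075 and 0.15 m and height (world z) of knob3 between 0.075 and 0.15 m and height (world z) of knob6 between 0.075 and 0.15 m) or (horizontal distance between each of knob1, knob4, knob5 and tub_in below 0.118 m and height (world z) of knob1 between 0.075 and 0.15 m and height (world z) of knob4 between 0.075 and 0.15 m and height (world z) of knob5 between 0.075 and 0.15 m) or (horizontal distance between each of knob1, knob4, knob6 and tub_in below 0.118 m and height (world z) of knob1 between 0.075 and 0.15 m and height (world z) of knob4 between 0.075 and 0.15 m and height (world z) of knob6 between 0.075 and 0.15 m) or (horizontal distance between each of knob1, knob5, knob6 and tub_in below 0.118 m and height (world z) of knob1 between 0.075 and 0.15 m and height (world z) of knob5 between 0.075 and 0.15 m and height (world z) of knob6 between 0.075 and 0.15 m) or (horizontal distance between each of knob2, knob3, knob4 and tub_in below 0.118 m and height (world z) of knob2 between 0.075 and 0.15 m and height (world z) of knob3 between 0.075 and 0.15 m and height (world z) of knob4 between 0.075 and 0.15 m) or (horizontal distance between each of knob2, knob3, knob5 and tub_in below 0.118 m and height (world z) of knob2 between 0.075 and 0.15 m and height (world z) of knob3 between 0.075 and 0.15 m and height (world z) of knob5 between 0.075 and 0.15 m) or (horizontal distance between each of knob2, knob3, knob6 and tub_in below 0.118 m and height (world z) of knob2 between 0.075 and 0.15 m and height (world z) of knob3 between 0.075 and 0.15 m and height (world z) of knob6 between 0.075 and 0.15 m) or (horizontal distance between each of knob2, knob4, knob5 and tub_in below 0.118 m and height (world z) of knob2 between 0.075 and 0.15 m and height (world z) of knob4 between 0.075 and 0.15 m and height (world z) of knob5 between 0.075 and 0.15 m) or (horizontal distance between each of knob2, knob4, knob6 and tub_in below 0.118 m and height (world z) of knob2 between 0.075 and 0.15 m and height (world z) of knob4 between 0.075 and 0.15 m and height (world z) of knob6 between 0.075 and 0.15 m) or (horizontal distance between each of knob2, knob5, knob6 and tub_in below 0.118 m and height (world z) of knob2 between 0.075 and 0.15 m and height (world z) of knob5 between 0.075 and 0.15 m and height (world z) of knob6 between 0.075 and 0.15 m) or (horizontal distance between each of knob3, knob4, knob5 and tub_in below 0.118 m and height (world z) of knob3 between 0.075 and 0.15 m and height (world z) of knob4 between 0.075 and 0.15 m and height (world z) of knob5 between 0.075 and 0.15 m) or (horizontal distance between each of knob3, knob4, knob6 and tub_in below 0.118 m and height (world z) of knob3 between 0.075 and 0.15 m and height (world z) of knob4 between 0.075 and 0.15 m and height (world z) of knob6 between 0.075 and 0.15 m) or (horizontal distance between each of knob3, knob5, knob6 and tub_in below 0.118 m and height (world z) of knob3 between 0.075 and 0.15 m and height (world z) of knob5 between 0.075 and 0.15 m and height (world z) of knob6 between 0.075 and 0.15 m) or (horizontal distance between each of knob4, knob5, knob6 and tub_in below 0.118 m and height (world z) of knob4 between 0.075 and 0.15 m and height (world z) of knob5 between 0.075 and 0.15 m and height (world z) of knob6 between 0.075 and 0.15 m))), for 0.2 s.
At the end, for the whole second after the job is handed in: At least three knobs in the tub below its rim, the rest in tub or bin; scoop at rest in the bin, pan centre within 100 mm lengthways and 30 mm sideways of the bin's centre, underside under 45 mm high, tilt under 0.5 rad; lid shut to 0.05 rad (((horizontal distance between each of knob1, knob2, knob3 and tub_in below 0.118 m and height (world z) of knob1 between 0.075 and 0.15 m and height (world z) of knob2 between 0.075 and 0.15 m and height (world z) of knob3 between 0.075 and 0.15 m) or (horizontal distance between each of knob1, knob2, knob4 and tub_in below 0.118 m and height (world z) of knob1 between 0.075 and 0.15 m and height (world z) of knob2 between 0.075 and 0.15 m and height (world z) of knob4 between 0.075 and 0.15 m) or (horizontal distance between each of knob1, knob2, knob5 and tub_in below 0.118 m and height (world z) of knob1 between 0.075 and 0.15 m and height (world z) of knob2 between 0.075 and 0.15 m and height (world z) of knob5 between 0.075 and 0.15 m) or (horizontal distance between each of knob1, knob2, knob6 and tub_in below 0.118 m and height (world z) of knob1 between 0.075 and 0.15 m and height (world z) of knob2 between 0.075 and 0.15 m and height (world z) of knob6 between 0.075 and 0.15 m) or (horizontal distance between each of knob1, knob3, knob4 and tub_in below 0.118 m and height (world z) of knob1 between 0.075 and 0.15 m and height (world z) of knob3 between 0.075 and 0.15 m and height (world z) of knob4 between 0.075 and 0.15 m) or (horizontal distance between each of knob1, knob3, knob5 and tub_in below 0.118 m and height (world z) of knob1 between 0.075 and 0.15 m and height (world z) of knob3 between 0.075 and 0.15 m and height (world z) of knob5 between 0.075 and 0.15 m) or (horizontal distance between each of knob1, knob3, knob6 and tub_in below 0.118 m and height (world z) of knob1 between 0.075 and 0.15 m and height (world z) of knob3 between 0.075 and 0.15 m and height (world z) of knob6 between 0.075 and 0.15 m) or (horizontal distance between each of knob1, knob4, knob5 and tub_in below 0.118 m and height (world z) of knob1 between 0.075 and 0.15 m and height (world z) of knob4 between 0.075 and 0.15 m and height (world z) of knob5 between 0.075 and 0.15 m) or (horizontal distance between each of knob1, knob4, knob6 and tub_in below 0.118 m and height (world z) of knob1 between 0.075 and 0.15 m and height (world z) of knob4 between 0.075 and 0.15 m and height (world z) of knob6 between 0.075 and 0.15 m) or (horizontal distance between each of knob1, knob5, knob6 and tub_in below 0.118 m and height (world z) of knob1 between 0.075 and 0.15 m and height (world z) of knob5 between 0.075 and 0.15 m and height (world z) of knob6 between 0.075 and 0.15 m) or (horizontal distance between each of knob2, knob3, knob4 and tub_in below 0.118 m and height (world z) of knob2 between 0.075 and 0.15 m and height (world z) of knob3 between 0.075 and 0.15 m and height (world z) of knob4 between 0.075 and 0.15 m) or (horizontal distance between each of knob2, knob3, knob5 and tub_in below 0.118 m and height (world z) of knob2 between 0.075 and 0.15 m and height (world z) of knob3 between 0.075 and 0.15 m and height (world z) of knob5 between 0.075 and 0.15 m) or (horizontal distance between each of knob2, knob3, knob6 and tub_in below 0.118 m and height (world z) of knob2 between 0.075 and 0.15 m and height (world z) of knob3 between 0.075 and 0.15 m and height (world z) of knob6 between 0.075 and 0.15 m) or (horizontal distance between each of knob2, knob4, knob5 and tub_in below 0.118 m and height (world z) of knob2 between 0.075 and 0.15 m and height (world z) of knob4 between 0.075 and 0.15 m and height (world z) of knob5 between 0.075 and 0.15 m) or (horizontal distance between each of knob2, knob4, knob6 and tub_in below 0.118 m and height (world z) of knob2 between 0.075 and 0.15 m and height (world z) of knob4 between 0.075 and 0.15 m and height (world z) of knob6 between 0.075 and 0.15 m) or (horizontal distance between each of knob2, knob5, knob6 and tub_in below 0.118 m and height (world z) of knob2 between 0.075 and 0.15 m and height (world z) of knob5 between 0.075 and 0.15 m and height (world z) of knob6 between 0.075 and 0.15 m) or (horizontal distance between each of knob3, knob4, knob5 and tub_in below 0.118 m and height (world z) of knob3 between 0.075 and 0.15 m and height (world z) of knob4 between 0.075 and 0.15 m and height (world z) of knob5 between 0.075 and 0.15 m) or (horizontal distance between each of knob3, knob4, knob6 and tub_in below 0.118 m and height (world z) of knob3 between 0.075 and 0.15 m and height (world z) of knob4 between 0.075 and 0.15 m and height (world z) of knob6 between 0.075 and 0.15 m) or (horizontal distance between each of knob3, knob5, knob6 and tub_in below 0.118 m and height (world z) of knob3 between 0.075 and 0.15 m and height (world z) of knob5 between 0.075 and 0.15 m and height (world z) of knob6 between 0.075 and 0.15 m) or (horizontal distance between each of knob4, knob5, knob6 and tub_in below 0.118 m and height (world z) of knob4 between 0.075 and 0.15 m and height (world z) of knob5 between 0.075 and 0.15 m and height (world z) of knob6 between 0.075 and 0.15 m)) and ((horizontal distance between knob1 and tub_in below 0.118 m and height (world z) of knob1 between 0.075 and 0.15 m) or (x of knob1 in the frame of bin between -0.127 and 0.127 m and y of knob1 in the frame of bin between -0.063 and 0.063 m and z of knob1 in the frame of bin between 0 and 0.09 m)) and ((horizontal distance between knob2 and tub_in below 0.118 m and height (world z) of knob2 between 0.075 and 0.15 m) or (x of knob2 in the frame of bin between -0.127 and 0.127 m and y of knob2 in the frame of bin between -0.063 and 0.063 m and z of knob2 in the frame of bin between 0 and 0.09 m)) and ((horizontal distance between knob3 and tub_in below 0.118 m and height (world z) of knob3 between 0.075 and 0.15 m) or (x of knob3 in the frame of bin between -0.127 and 0.127 m and y of knob3 in the frame of bin between -0.063 and 0.063 m and z of knob3 in the frame of bin between 0 and 0.09 m)) and ((horizontal distance between knob4 and tub_in below 0.118 m and height (world z) of knob4 between 0.075 and 0.15 m) or (x of knob4 in the frame of bin between -0.127 and 0.127 m and y of knob4 in the frame of bin between -0.063 and 0.063 m and z of knob4 in the frame of bin between 0 and 0.09 m)) and ((horizontal distance between knob5 and tub_in below 0.118 m and height (world z) of knob5 between 0.075 and 0.15 m) or (x of knob5 in the frame of bin between -0.127 and 0.127 m and y of knob5 in the frame of bin between -0.063 and 0.063 m and z of knob5 in the frame of bin between 0 and 0.09 m)) and ((horizontal distance between knob6 and tub_in below 0.118 m and height (world z) of knob6 between 0.075 and 0.15 m) or (x of knob6 in the frame of bin between -0.127 and 0.127 m and y of knob6 in the frame of bin between -0.063 and 0.063 m and z of knob6 in the frame of bin between 0 and 0.09 m)) and x of scoop in the frame of bin between -0.1 and 0.1 m and y of scoop in the frame of bin between -0.03 and 0.03 m and z of scoop in the frame of bin below 0.045 m and angle between scoop's own z axis and vertical below 0.5 rad and linear speed of scoop below 0.03 m/s and value of joint lid below 0.05 rad); the robot touches nothing.
It fails at once if the gripper's fingers touch a knob (contact force between the fingers and knob1 above 0.3 N or contact force between the fingers and knob2 above 0.3 N or contact force between the fingers and knob3 above 0.3 N or contact force between the fingers and knob4 above 0.3 N or contact force between the fingers and knob5 above 0.3 N or contact force between the fingers and knob6 above 0.3 N).
It fails at once if a bystander is moved more than 30 mm (distance of any of wax_tin, sanding_block, tape_measure, glue_bottle, mallet, offcut from where it was at the start of the episode above 0.03 m).
It also fails if it takes over 72 s, if anything falls off the work surface, if the arm or the gripper's body presses on something with over 40 N, if the wrist force passes 120 N, or if a joint passes its speed limit or range.

## Working session

There is one attempt and no reset: what is moved stays moved. The work goes in short steps, Python scripts to look and compute and a shell command to move; the robot and the scene stay as the last step left them, time stands still between calls to the robot, and variables do not carry over. Pictures are saved under pics/ and viewed, at most 10 in all, crops included, and the job is handed in when it is done.

```bash
mkdir -p pics; cat > h.py <<'E'
import numpy as np, cv2
from rig import get_state, imaging, ticket
def P(n):
    c=imaging.camera_params(n); return np.array(c["camera_matrix"]),np.array(c["cam_to_world"])
def ray(n,u,v):
    K,T=P(n); d=T[:3,:3]@np.linalg.inv(K)@np.array([u,v,1.]); return T[:3,3],d/np.linalg.norm(d)
def onz(n,u,v,z):
    o,d=ray(n,u,v); return o+d*(z-o[2])/d[2]
def tri(p1,p2):
    (a,d),(b,e)=ray("scene",*p1),ray("top",*p2)
    s=np.linalg.lstsq(np.c_[d,-e],b-a,rcond=None)[0]; x,y=a+s[0]*d,b+s[1]*e
    return (x+y)/2,np.linalg.norm(x-y)
def proj(n,p):
    K,T=P(n); q=K@(T[:3,:3].T@(np.array(p)-T[:3,3])); return q[:2]/q[2]
def snap(n,f,crop=None,k=1):
    im=imaging.get_image(n)
    if crop: x0,y0,x1,y1=crop; im=im[y0:y1,x0:x1]
    im=cv2.resize(im,None,fx=k,fy=k,interpolation=cv2.INTER_CUBIC)
    cv2.imwrite("pics/"+f,im[...,::-1]); return im
E
python3 - <<'E'
from h import *
a=snap("scene","s0.png");b=snap("top","t0.png")
for n in("scene","top"):
    K,T=P(n);print(n,K.round(1).tolist(),T.round(3).tolist())
s=get_state();print({k:np.round(v,3).tolist() for k,v in s.items()})
E
```

```text
scene [[443.5, 0.0, 283.6], [0.0, 443.5, 207.4], [0.0, 0.0, 1.0]] [[0.47, 0.732, -0.493, 0.999], [0.882, -0.395, 0.256, -0.265], [-0.007, -0.555, -0.832, 0.893], [0.0, 0.0, 0.0, 1.0]]
top [[529.4, 0.0, 287.9], [0.0, 529.4, 207.8], [0.0, 0.0, 1.0]] [[0.023, -0.991, 0.132, 0.369], [-1.0, -0.021, 0.01, -0.02], [-0.008, -0.132, -0.991, 1.446], [0.0, 0.0, 0.0, 1.0]]
{'clock': 0.1, 'qpos': [1.108, 0.277, 1.506, -0.0, 1.361, -0.121], 'qd': [0.002, 0.0, -0.004, 0.001, 0.0, 0.0], 'effort': [0.002, -41.77, -24.64, -0.0, 0.006, -0.0], 'position': [0.193, 0.541, 0.25], 'ee_rot': [-0.0, 0.17, 0.985, -0.001], 'contact_force': [0.493, 0.424, 0.285], 'moment': [-0.028, 0.02, 0.036], 'gripper_force': 0.0, 'width': 0.086}
```

View pics/s0.png

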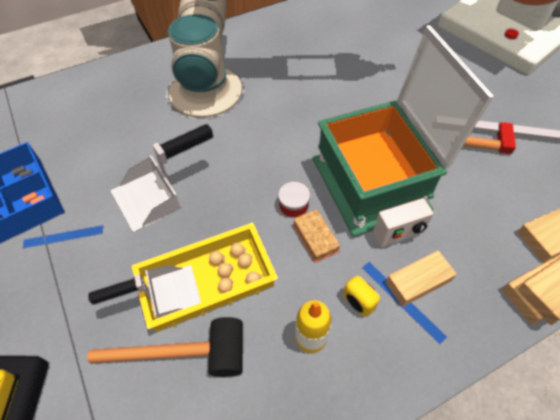

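View pics/t0.png

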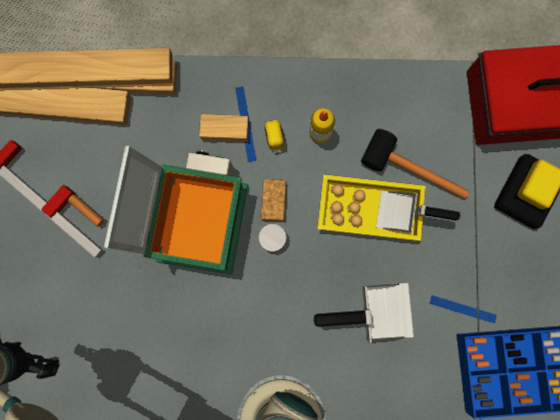

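The top view shows two scoops. One is in the yellow bin, with its pan at (397,211) and grip at (440,214). The other lies on the bench, with its pan at (388,312), and looks larger. The job needs the smaller one in the bin; I'll confirm that in crops. The finisher's tub is at (197,222), its open lid at (133,203), and the six knobs are around (347,205).

```bash
python3 - <<'E'
from h import *
snap("top","t1.png",(100,130,480,350),2.1)
snap("scene","s1.png",(80,110,290,330),2.7)
E
```

```text
(no output)
```

View pics/t1.png

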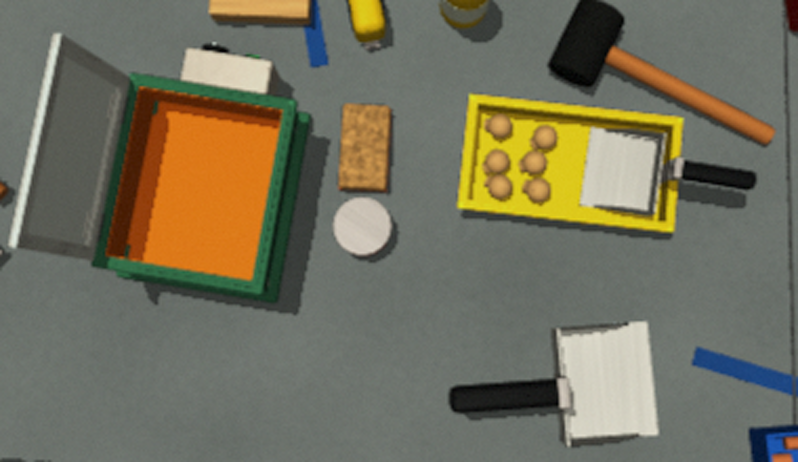

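View pics/s1.png

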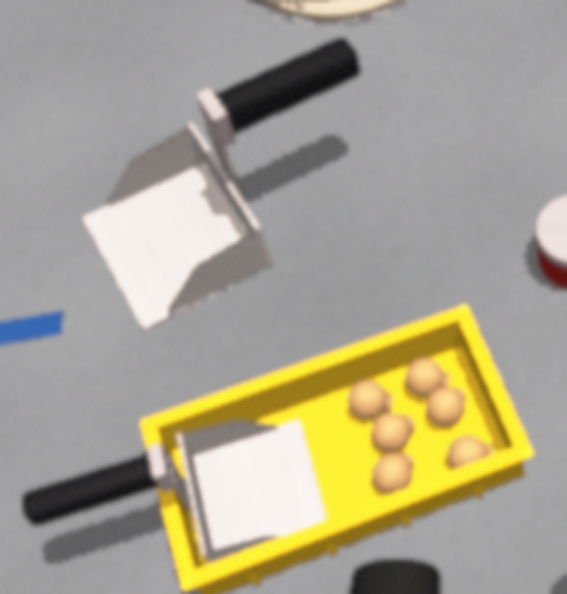

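The crops confirm it. The bin scoop's pan is about 80 crop-pixels wide, against 115 for the bench scoop, and it lies in the bin pointing at the knobs, so it is the smaller one. In the top crop its grip runs from (681,172) to (754,180), and in the scene crop from (155,468) to (33,505). The tub rim corners in the top crop are (133,75), (298,100), (265,295) and (95,263).

```bash
python3 - <<'E'
from h import *
t=lambda u,v:(100+u/2.1,130+v/2.1); s=lambda u,v:(80+u/2.7,110+v/2.7)
def show(n,a,b):
    p,e=tri(s(*a),t(*b)); print(n,p.round(4),"gap",e.round(4)); return p
gb=show("grip back",(33,506),(753,180)); gf=show("grip front",(152,470),(683,172))
B=[show("bin",a,b) for a,b in (((465,306),(459,208)),((533,455),(470,95)),((187,588),(684,117)),((140,422),(673,235)))]
l1=show("lip",(300,422),(581,206));l2=show("lip",(325,525),(592,128))
c=np.mean(B,0); d=(B[0]+B[1]-B[2]-B[3]); print("bin c",c.round(4),"L",np.linalg.norm(d)/2,"ang",np.degrees(np.arctan2(d[1],d[0])))
# z-plane versions
Bz=[onz("top",*t(*p),.05) for p in ((459,208),(470,95),(684,117),(673,235))]
d=(Bz[0]+Bz[1]-Bz[2]-Bz[3]);print("bin z",np.mean(Bz,0).round(4),np.linalg.norm(d)/2,np.degrees(np.arctan2(d[1],d[0])))
g=[onz("top",*t(*p),.097) for p in((753,180),(683,172))];print("grip@.097",np.round(g,4), np.degrees(np.arctan2(*(g[1]-g[0])[1::-1])))
l=[onz("top",*t(*p),.006) for p in((581,206),(592,128))];print("lip z",np.round(l,4))
R=[onz("top",*t(*p),.155) for p in((133,75),(298,100),(265,295),(95,263))]
print("tub",np.round(R,4),np.mean(R,0).round(4)); d=R[0]-R[2]; 
x=(R[0]+R[1]-R[2]-R[3]);y=(R[0]+R[3]-R[1]-R[2]);print(np.linalg.norm(x)/2,np.linalg.norm(y)/2,np.degrees(np.arctan2(x[1],x[0])),np.degrees(np.arctan2(-y[0],y[1])))
for k in((499,126),(544,138),(497,162),(534,162),(500,187),(538,190)): print("knob",onz("top",*t(*k),.021).round(3))
E
```

```text
grip back [ 0.5375 -0.4397  0.1007] gap 0.0042
grip front [ 0.5465 -0.3576  0.093 ] gap 0.0029
bin [ 0.5008 -0.0873  0.0457] gap 0.0018
bin [ 0.6465 -0.0994  0.0446] gap 0.0014
bin [ 0.6227 -0.3694  0.0504] gap 0.0049
bin [ 0.4728 -0.3584  0.04  ] gap 0.0008
lip [ 0.5112 -0.2474  0.0014] gap 0.0033
lip [ 0.6113 -0.2611  0.0167] gap 0.0006
bin c [ 0.5607 -0.2286  0.0452] L 0.27176892596586916 ang 84.53627933183769
bin z [ 0.5599 -0.229   0.05  ] 0.2715496109452702 84.62995854599995
grip@.097 [[ 0.5378 -0.4431  0.097 ]
 [ 0.5458 -0.3581  0.097 ]] 84.62782288221656
lip z [[ 0.5103 -0.2482  0.006 ]
 [ 0.6132 -0.2626  0.006 ]]
tub [[0.6401 0.3059 0.155 ]
 [0.6141 0.1091 0.155 ]
 [0.3847 0.1394 0.155 ]
 [0.4171 0.3381 0.155 ]] [0.514  0.2231 0.155 ]
0.22838258603005318 0.1998719559315546 -7.870279276544086 -8.40226569411859
knob [ 0.611 -0.14   0.021]
knob [ 0.596 -0.198  0.021]
knob [ 0.564 -0.137  0.021]
knob [ 0.565 -0.185  0.021]
knob [ 0.531 -0.142  0.021]
knob [ 0.528 -0.191  0.021]
```

Checks: the rim heights, grip height and bin sizes agree with the text to within about 1 cm. The scoop's axis is at 84.6° and the finisher's yaw is about -8°. The grasp point is about (0.546, -0.378, 0.097). I'll move above it now.

```bash
python3 -m inch '[{"claw":1,"travel":[0.35,-0.92,0],"turn":-0.084},{"claw":1,"travel":[0.35,-0.92,0],"turn":-0.084},{"claw":1,"travel":[0.35,-0.92,0],"turn":-0.084},{"claw":1,"travel":[0.35,-0.92,0],"turn":-0.084}]' 60
python3 -m inch '[{"claw":1,"travel":[0.35,-0.92,0],"turn":-0.084},{"claw":1,"travel":[0.35,-0.92,0],"turn":-0.084},{"claw":1,"travel":[0.35,-0.92,0],"turn":-0.084},{"claw":1,"travel":[0.35,-0.92,0],"turn":-0.084}]'
python3 -m inch '[{"claw":1,"travel":[0.35,-0.92,0],"turn":-0.084},{"claw":1,"travel":[0.35,-0.92,0],"turn":-0.084},{"claw":1,"travel":[0.35,-0.92,0],"turn":-0.084},{"claw":1,"travel":[0.35,-0.92,0],"turn":-0.084}]'
python3 -m inch '[{"claw":1,"travel":[0.35,-0.92,0],"turn":-0.084},{"claw":1,"travel":[0.35,-0.92,0],"turn":-0.084},{"claw":1,"travel":[0.35,-0.92,0],"turn":-0.084},{"claw":1,"travel":[0.35,-0.92,0],"turn":-0.084}]'
python3 -m inch '[{"claw":1,"travel":[0.365,-0.92,0],"turn":-0.084},{"claw":1,"travel":[0.365,-0.92,0],"turn":-0.084},{"claw":1,"travel":[0.365,-0.92,0],"turn":-0.084},{"claw":1,"travel":[0.365,-0.92,0],"turn":-0.084},{"claw":1,"travel":[0.365,-0.92,0],"turn":-0.084}]'
```

```text
clock: 0.6
position: [0.2629, 0.3558, 0.2501]
ee_rot: [0.0, 0.298, 0.955, -0.0]
contact_force: [0.2, 1.3, 0.3]
width: 0.0857
gripper_force: 0.0
clock: 1.0
position: [0.3329, 0.1718, 0.2505]
ee_rot: [0.0, 0.421, 0.907, 0.0]
contact_force: [0.5, 0.3, -0.5]
width: 0.0853
gripper_force: 0.0
clock: 1.4
position: [0.403, -0.0124, 0.2505]
ee_rot: [0.0, 0.537, 0.843, 0.0]
contact_force: [0.8, 1.2, -0.7]
width: 0.0854
gripper_force: 0.0
clock: 1.8
position: [0.4731, -0.1966, 0.2502]
ee_rot: [0.0, 0.644, 0.765, 0.0]
contact_force: [0.9, 0.3, 0.1]
width: 0.0856
gripper_force: 0.0
clock: 2.3
position: [0.5471, -0.3845, 0.2481]
ee_rot: [0.001, 0.74, 0.673, -0.001]
contact_force: [-0.3, 0.1, -0.4]
width: 0.0854
gripper_force: 0.0
```

```bash
python3 -m inch '[{"claw":1,"travel":[0,0.01,-0.25],"turn":0},{"claw":1,"travel":[0,0.01,-0.48],"turn":0},{"claw":1,"travel":[0,0.01,-0.65],"turn":0},{"claw":1,"travel":[0,0.01,-0.75],"turn":0},{"claw":1,"travel":[0,0.01,-0.77],"turn":0}]'
python3 -m inch '[{"claw":-1,"travel":[0,0,0],"turn":0},{"claw":-1,"travel":[0,0,0],"turn":0},{"claw":-1,"travel":[0,0,0],"turn":0},{"claw":-1,"travel":[0,0,0],"turn":0},{"claw":-1,"travel":[0,0,0],"turn":0}]' 60
python3 - <<'E'
from h import *
a=snap("scene","s2.png",(80,130,290,330),2); b=snap("top","t2.png",(310,150,500,250),2.1)
cv2.imwrite("pics/c2.png",np.vstack([a[:, :400],cv2.resize(b,(400,210))])[...,::-1])
E
```

```text
clock: 2.8
position: [0.5438, -0.3741, 0.0929]
ee_rot: [-0.004, 0.738, 0.674, -0.0]
contact_force: [0.0, -0.2, -0.5]
width: 0.0849
gripper_force: 0.0
clock: 3.3
position: [0.5466, -0.3769, 0.0977]
ee_rot: [0.002, 0.738, 0.674, 0.0]
contact_force: [0.9, -0.7, 2.2]
width: 0.0211
gripper_force: 60.3
```

View pics/c2.png

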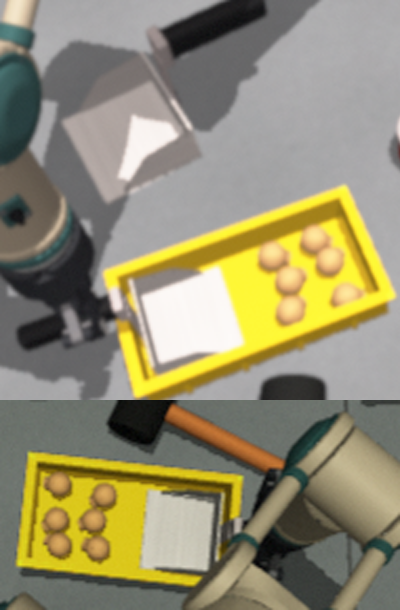

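The grip is held (21 mm opening, 60 N). The six knobs are undisturbed and the pan is centred in the bin. I'll scoop forward slowly along 84.6°.

```bash
python3 -m inch '[{"claw":-1,"travel":[0.005,0.05,-0.005],"turn":0},{"claw":-1,"travel":[0.01,0.1,-0.008],"turn":0},{"claw":-1,"travel":[0.014,0.15,-0.01],"turn":0},{"claw":-1,"travel":[0.019,0.2,-0.01],"turn":0},{"claw":-1,"travel":[0.024,0.25,-0.01],"turn":0}]'
python3 -m inch '[{"claw":-1,"travel":[0.005,0.05,0],"turn":0},{"claw":-1,"travel":[0.01,0.1,0],"turn":0},{"claw":-1,"travel":[0.014,0.15,0],"turn":0},{"claw":-1,"travel":[0.019,0.2,0],"turn":0},{"claw":-1,"travel":[0.024,0.25,0],"turn":0}]'
python3 -m inch '[{"claw":-1,"travel":[0.005,0.05,0],"turn":0},{"claw":-1,"travel":[0.009,0.1,0],"turn":0},{"claw":-1,"travel":[0.013,0.14,0],"turn":0},{"claw":-1,"travel":[0.016,0.17,0],"turn":0},{"claw":-1,"travel":[0.016,0.17,0],"turn":0}]'
python3 - <<'E'
from h import *
a=snap("scene","s3.png",(80,130,290,330),2); b=snap("top","t3.png",(310,150,500,250),2.1)
cv2.imwrite("pics/c3.png",np.vstack([a[:, :400],cv2.resize(b,(400,210))])[...,::-1])
E
```

```text
clock: 3.9
position: [0.5522, -0.3304, 0.0979]
ee_rot: [0.005, 0.738, 0.675, -0.001]
contact_force: [-0.1, -7.3, 10.7]
width: 0.0215
gripper_force: 61.5
clock: 4.4
position: [0.5573, -0.2805, 0.0978]
ee_rot: [0.006, 0.738, 0.675, -0.001]
contact_force: [0.2, -7.8, 12.8]
width: 0.0207
gripper_force: 61.6
clock: 4.9
position: [0.5609, -0.2464, 0.0978]
ee_rot: [0.006, 0.738, 0.675, -0.001]
contact_force: [-0.0, -7.2, 10.5]
width: 0.021
gripper_force: 61.6
```

View pics/c3.png

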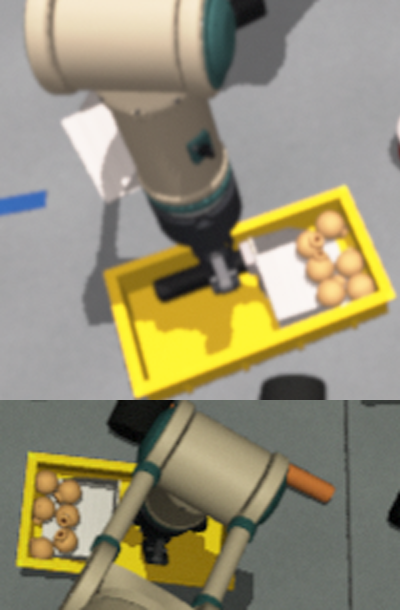

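All six knobs have been driven to the far wall: three are well inside the pan and three are at the lip. I'll go 14 mm further to load them, then draw back gently so nothing can drop over the wall.

```bash
python3 -m inch '[{"claw":-1,"travel":[0.002,0.025,0],"turn":0},{"claw":-1,"travel":[0.004,0.045,0],"turn":0},{"claw":-1,"travel":[0.006,0.065,0],"turn":0},{"claw":-1,"travel":[0.006,0.07,0],"turn":0},{"claw":-1,"travel":[0.006,0.07,0],"turn":0}]'
python3 -m inch '[{"claw":-1,"travel":[0,-0.004,0.004],"turn":0},{"claw":-1,"travel":[-0.001,-0.012,0.006],"turn":0},{"claw":-1,"travel":[-0.002,-0.024,0.006],"turn":0},{"claw":-1,"travel":[-0.004,-0.04,0.006],"turn":0},{"claw":-1,"travel":[-0.006,-0.06,0.006],"turn":0}]'
python3 -m inch '[{"claw":-1,"travel":[-0.002,-0.024,0],"turn":0},{"claw":-1,"travel":[-0.005,-0.048,0],"turn":0},{"claw":-1,"travel":[-0.007,-0.072,0],"turn":0},{"claw":-1,"travel":[-0.009,-0.096,0],"turn":0},{"claw":-1,"travel":[-0.011,-0.12,0],"turn":0}]'
python3 - <<'E'
from h import *
a=snap("scene","s4.png",(80,130,290,330),2); b=snap("top","t4.png",(310,150,500,250),2.1)
cv2.imwrite("pics/c4.png",np.vstack([a[:, :400],cv2.resize(b,(400,210))])[...,::-1])
E
```

```text
clock: 5.5
position: [0.5619, -0.2398, 0.0999]
ee_rot: [0.011, 0.737, 0.676, -0.005]
contact_force: [-5.0, -24.1, 16.8]
width: 0.0212
gripper_force: 62.4
clock: 6.0
position: [0.5605, -0.2423, 0.0976]
ee_rot: [0.003, 0.739, 0.674, 0.001]
contact_force: [2.5, 1.1, 6.5]
width: 0.021
gripper_force: 61.0
clock: 6.5
position: [0.5565, -0.2618, 0.0963]
ee_rot: [-0.001, 0.739, 0.674, 0.002]
contact_force: [0.6, 5.4, 6.4]
width: 0.021
gripper_force: 60.8
```

View pics/c4.png

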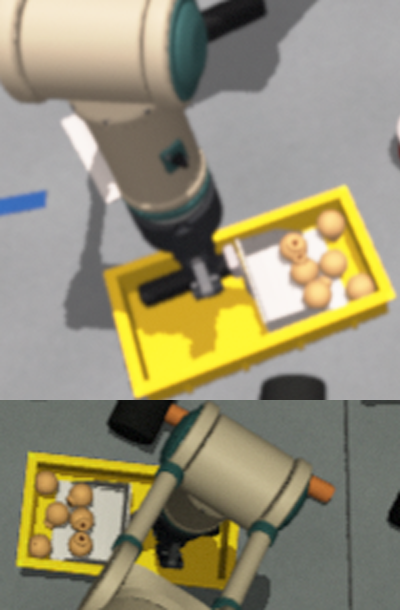

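Four knobs are in the pan (three at the back, one in the middle) and moving with it. Two stayed in the far corners of the bin. I'll draw back to the bin's -x wall and use it to tip the nose slightly up for a safe carry.

```bash
python3 -m inch '[{"claw":-1,"travel":[-0.003,-0.028,0],"turn":0},{"claw":-1,"travel":[-0.006,-0.06,0],"turn":0},{"claw":-1,"travel":[-0.009,-0.095,0],"turn":0},{"claw":-1,"travel":[-0.012,-0.132,0],"turn":0},{"claw":-1,"travel":[-0.016,-0.17,0],"turn":0}]'
python3 -m inch '[{"claw":-1,"travel":[-0.004,-0.04,0],"turn":0},{"claw":-1,"travel":[-0.008,-0.08,0],"turn":0},{"claw":-1,"travel":[-0.011,-0.12,0],"turn":0},{"claw":-1,"travel":[-0.015,-0.16,0],"turn":0},{"claw":-1,"travel":[-0.019,-0.2,0],"turn":0}]'
python3 -m inch '[{"claw":-1,"travel":[-0.004,-0.04,0],"turn":0},{"claw":-1,"travel":[-0.008,-0.08,0],"turn":0},{"claw":-1,"travel":[-0.011,-0.12,0],"turn":0},{"claw":-1,"travel":[-0.015,-0.16,0],"turn":0},{"claw":-1,"travel":[-0.019,-0.2,0],"turn":0}]'
python3 -m inch '[{"claw":-1,"travel":[-0.004,-0.04,0],"turn":0},{"claw":-1,"travel":[-0.008,-0.08,-0.005],"turn":0},{"claw":-1,"travel":[-0.011,-0.115,-0.02],"turn":0},{"claw":-1,"travel":[-0.013,-0.145,-0.035],"turn":0},{"claw":-1,"travel":[-0.016,-0.17,-0.045],"turn":0}]'
python3 - <<'E'
from h import *
a=snap("scene","s5.png",(80,130,290,330),2); b=snap("top","t5.png",(310,150,500,250),2.1)
cv2.imwrite("pics/c5.png",np.vstack([a[:, :400],cv2.resize(b,(400,210))])[...,::-1])
E
```

```text
clock: 7.1
position: [0.5532, -0.2958, 0.0962]
ee_rot: [-0.002, 0.739, 0.674, 0.002]
contact_force: [0.5, 5.0, 5.9]
width: 0.0209
gripper_force: 60.8
clock: 7.6
position: [0.5494, -0.3359, 0.0961]
ee_rot: [-0.002, 0.739, 0.674, 0.002]
contact_force: [0.9, 4.0, 5.7]
width: 0.0213
gripper_force: 60.6
clock: 8.1
position: [0.5456, -0.3758, 0.0961]
ee_rot: [-0.002, 0.739, 0.674, 0.002]
contact_force: [0.7, 4.8, 5.5]
width: 0.0213
gripper_force: 60.8
clock: 8.6
position: [0.5424, -0.4027, 0.0839]
ee_rot: [-0.008, 0.739, 0.673, 0.006]
contact_force: [6.0, 18.7, -3.0]
width: 0.0207
gripper_force: 58.8
```

View pics/c5.png

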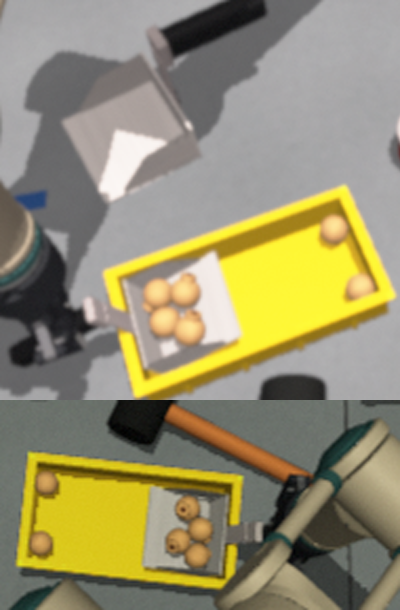

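The pan now holds four knobs with the nose tipped up about 10°, its back against the wall. The other two are in the bin's far corners. I'll lift straight up and carry it forward smoothly to the tub.

```bash
python3 -m inch '[{"claw":-1,"travel":[0,0.02,0.03],"turn":0},{"claw":-1,"travel":[0,0.03,0.1],"turn":0},{"claw":-1,"travel":[0,0.03,0.2],"turn":0},{"claw":-1,"travel":[0,0.03,0.32],"turn":0},{"claw":-1,"travel":[0,0.03,0.44],"turn":0}]'
python3 -m inch '[{"claw":-1,"travel":[0,0,0.12],"turn":0},{"claw":-1,"travel":[0,0,0.24],"turn":0},{"claw":-1,"travel":[0,0,0.36],"turn":0},{"claw":-1,"travel":[0,0,0.47],"turn":0},{"claw":-1,"travel":[0,0,0.55],"turn":0}]'
python3 -m inch '[{"claw":-1,"travel":[-0.002,0.03,0],"turn":0},{"claw":-1,"travel":[-0.006,0.09,0],"turn":0},{"claw":-1,"travel":[-0.012,0.18,0],"turn":0},{"claw":-1,"travel":[-0.019,0.28,0],"turn":0},{"claw":-1,"travel":[-0.027,0.4,0],"turn":0}]'
python3 -m inch '[{"claw":-1,"travel":[-0.009,0.13,0],"turn":0},{"claw":-1,"travel":[-0.018,0.27,0],"turn":0},{"claw":-1,"travel":[-0.028,0.41,0],"turn":0},{"claw":-1,"travel":[-0.038,0.56,0],"turn":0},{"claw":-1,"travel":[-0.048,0.7,0],"turn":0}]'
python3 -m inch '[{"claw":-1,"travel":[-0.01,0.15,0],"turn":-0.003},{"claw":-1,"travel":[-0.02,0.3,0],"turn":-0.006},{"claw":-1,"travel":[-0.031,0.45,0],"turn":-0.009},{"claw":-1,"travel":[-0.041,0.6,0],"turn":-0.012},{"claw":-1,"travel":[-0.051,0.75,0],"turn":-0.014}]'
python3 -m inch '[{"claw":-1,"travel":[-0.01,0.14,0],"turn":0},{"claw":-1,"travel":[-0.019,0.27,0],"turn":0},{"claw":-1,"travel":[-0.027,0.39,0],"turn":0},{"claw":-1,"travel":[-0.034,0.5,0],"turn":0},{"claw":-1,"travel":[-0.041,0.6,0],"turn":0}]'
python3 -m inch '[{"claw":-1,"travel":[-0.006,0.08,0],"turn":0},{"claw":-1,"travel":[-0.01,0.15,0],"turn":0},{"claw":-1,"travel":[-0.014,0.21,0],"turn":0},{"claw":-1,"travel":[-0.018,0.26,0],"turn":0},{"claw":-1,"travel":[-0.02,0.29,0],"turn":0}]'
python3 - <<'E'
from h import *
a=snap("scene","s6.png",(270,20,500,240),2); b=snap("top","t6.png",(90,140,290,280),2)
cv2.imwrite("pics/c6.png",np.vstack([a[:,:460],cv2.resize(b,(460,322))])[...,::-1][:,:][:762]); im=cv2.imread("pics/c6.png"); cv2.imwrite("pics/c6.png",cv2.resize(im,None,fx=.78,fy=.78)); print(im.shape)
E
```

```text
clock: 9.2
position: [0.5419, -0.4069, 0.1759]
ee_rot: [0.0, 0.738, 0.674, -0.001]
contact_force: [1.2, -1.7, -4.3]
width: 0.0209
gripper_force: 59.0
clock: 9.7
position: [0.5421, -0.4072, 0.2873]
ee_rot: [0.002, 0.739, 0.674, -0.001]
contact_force: [-1.0, -0.2, -2.4]
width: 0.0209
gripper_force: 59.0
clock: 10.2
position: [0.536, -0.324, 0.283]
ee_rot: [-0.002, 0.738, 0.674, -0.0]
contact_force: [-0.5, 0.2, -2.9]
width: 0.0208
gripper_force: 59.1
clock: 10.7
position: [0.5257, -0.183, 0.2833]
ee_rot: [-0.002, 0.738, 0.675, -0.0]
contact_force: [0.8, 0.2, -2.9]
width: 0.0209
gripper_force: 59.0
clock: 11.2
position: [0.515, -0.0336, 0.2834]
ee_rot: [-0.001, 0.753, 0.658, -0.001]
contact_force: [0.3, 0.4, -2.5]
width: 0.0212
gripper_force: 59.0
clock: 11.7
position: [0.5064, 0.0859, 0.2833]
ee_rot: [-0.001, 0.753, 0.659, -0.001]
contact_force: [0.4, -0.3, -3.4]
width: 0.0211
gripper_force: 59.0
clock: 12.2
position: [0.5045, 0.1426, 0.2843]
ee_rot: [-0.0, 0.753, 0.658, -0.0]
contact_force: [-0.0, -0.7, -1.9]
width: 0.0211
gripper_force: 59.0
(762, 460, 3)
```

View pics/c6.png

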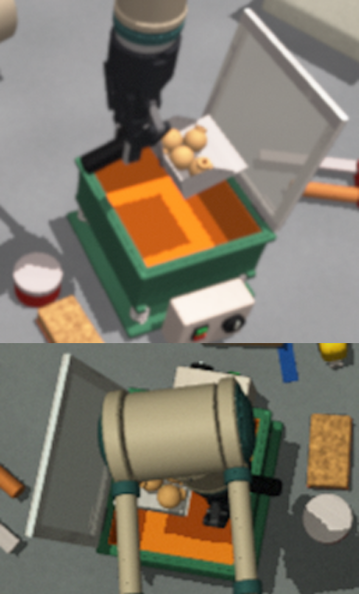

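All four knobs are still in the pan over the tub. I'll lower the pan into the tub and touch the lip to the +y wall. Pushing the grip on over the lip will then tip the nose down.

```bash
python3 -m inch '[{"claw":-1,"travel":[0,0,-0.06],"turn":0},{"claw":-1,"travel":[0,0,-0.16],"turn":0},{"claw":-1,"travel":[0,0,-0.27],"turn":0},{"claw":-1,"travel":[0,0,-0.37],"turn":0},{"claw":-1,"travel":[0,0,-0.45],"turn":0}]'
python3 -m inch '[{"claw":-1,"travel":[0.004,0.03,0],"turn":0},{"claw":-1,"travel":[0.009,0.065,0],"turn":0},{"claw":-1,"travel":[0.014,0.1,0],"turn":0},{"claw":-1,"travel":[0.019,0.135,0],"turn":0},{"claw":-1,"travel":[0.024,0.17,0],"turn":0}]'
```

```text
clock: 12.8
position: [0.5042, 0.1408, 0.1924]
ee_rot: [-0.0, 0.753, 0.658, -0.001]
contact_force: [0.2, 0.3, -2.9]
width: 0.021
gripper_force: 59.0
clock: 13.3
position: [0.5089, 0.1635, 0.1972]
ee_rot: [0.01, 0.752, 0.66, -0.01]
contact_force: [-7.5, -47.9, 19.7]
width: 0.021
gripper_force: 62.6
```

Contact is at y≈0.163, 48 N, and wall friction is holding the lip up. I'll raise along the arc so friction helps the nose down.

```bash
python3 -m inch '[{"claw":-1,"travel":[-0.003,-0.02,0.03],"turn":0},{"claw":-1,"travel":[-0.002,-0.015,0.07],"turn":0},{"claw":-1,"travel":[-0.001,-0.01,0.115],"turn":0},{"claw":-1,"travel":[0.003,0.02,0.15],"turn":0},{"claw":-1,"travel":[0.006,0.045,0.18],"turn":0}]' 40
python3 - <<'E'
from h import *
print(np.round(get_state()["moment"],3)); snap("scene","s7.png",(270,20,500,240),2)
E
```

```text
clock: 13.8
position: [0.5107, 0.1808, 0.2322]
ee_rot: [0.004, 0.753, 0.658, -0.003]
contact_force: [-1.7, -11.9, 3.0]
width: 0.021
gripper_force: 59.4
[-2.639  0.346 -0.401]
```

```bash
python3 -m inch '[{"claw":-1,"travel":[0.008,0.055,0.04],"turn":0},{"claw":-1,"travel":[0.016,0.11,0.075],"turn":0},{"claw":-1,"travel":[0.023,0.16,0.105],"turn":0},{"claw":-1,"travel":[0.03,0.21,0.135],"turn":0},{"claw":-1,"travel":[0.037,0.26,0.16],"turn":0}]'
python3 - <<'E'
from h import *
print(np.round(get_state()["moment"],3)); a=snap("scene","s8.png",(270,20,500,240),2)
im=imaging.get_image("scene").astype(int)
hs=cv2.cvtColor(imaging.get_image("scene"),cv2.COLOR_RGB2HSV)
for p in ((300,250),): pass
E
```

```text
clock: 14.35
position: [0.5186, 0.2359, 0.2643]
ee_rot: [0.002, 0.753, 0.658, -0.0]
contact_force: [-0.4, -5.4, -0.9]
width: 0.0211
gripper_force: 60.1
[-1.481  0.048 -0.228]
```

```bash
cat >> h.py <<'E'
def pitch(names=("scene",),dx=0):
    s=get_state(); p=np.array(s["position"]); n=np.array(s["ee_rot"]); 
    a=np.arctan2(2*n[1]*n[2],2*n[1]**2-1) # tool x heading
    ty=np.arctan2(2*n[2]**2-1,2*n[1]*n[2]); f=np.array([-np.sin(ty),np.cos(ty),0]); f*=np.sign(f[1])
    l=np.cross([0,0,1],f); out=[]
    for nm in names:
        im=cv2.cvtColor(imaging.get_image(nm),cv2.COLOR_RGB2GRAY).astype(float); r=[]
        for ph in range(-60,31,5):
            c,si=np.cos(np.radians(ph)),np.sin(np.radians(ph)); v=lambda X,Y,Z:p+f*(X*c-Z*si)/1e3+l*Y/1e3+np.array([0,0,1])*(X*si+Z*c)/1e3
            g=[im[int(q[1]),int(q[0])] for q in (proj(nm,v(X,Y,Z)) for X in np.arange(-62,-32,4) for Y in(-5,0,5) for Z in (-6,0,6))]
            w=[im[int(q[1]),int(q[0])] for q in (proj(nm,v(X,Y,-90)) for X in np.arange(60,124,8) for Y in range(-40,41,10))]
            r.append((ph,int(np.mean(g)),int(np.mean(w))))
        out.append(r)
    return out
E
python3 -c "
from h import *
for r in pitch(('scene','top')): print(*r)"
```

```text
(-60, 83, 133) (-55, 108, 132) (-50, 124, 133) (-45, 114, 135) (-40, 92, 136) (-35, 62, 132) (-30, 37, 130) (-25, 24, 137) (-20, 20, 151) (-15, 22, 146) (-10, 30, 135) (-5, 44, 136) (0, 59, 131) (5, 73, 130) (10, 84, 139) (15, 91, 143) (20, 98, 140) (25, 104, 139) (30, 110, 141)
(-60, 13, 74) (-55, 15, 67) (-50, 12, 66) (-45, 11, 64) (-40, 11, 57) (-35, 9, 70) (-30, 8, 84) (-25, 7, 88) (-20, 7, 90) (-15, 8, 84) (-10, 7, 79) (-5, 7, 76) (0, 8, 80) (5, 8, 85) (10, 9, 93) (15, 9, 100) (20, 8, 105) (25, 8, 109) (30, 8, 111)
```

The pitch is about 20° nose-down, with the lip at the wall below the rim. I'll tip about 12° more, then pull back briskly so the knobs drop out.

```bash
python3 -m inch '[{"claw":-1,"travel":[0.006,0.04,0.025],"turn":0},{"claw":-1,"travel":[0.012,0.085,0.045],"turn":0},{"claw":-1,"travel":[0.018,0.13,0.065],"turn":0},{"claw":-1,"travel":[0.018,0.13,0.065],"turn":0}]'
python3 -m inch '[{"claw":-1,"travel":[-0.02,-0.15,0.02],"turn":0},{"claw":-1,"travel":[-0.05,-0.35,0.03],"turn":0},{"claw":-1,"travel":[-0.05,-0.35,0.03],"turn":0},{"claw":-1,"travel":[-0.05,-0.35,0.03],"turn":0},{"claw":-1,"travel":[-0.05,-0.35,0.03],"turn":0}]'
python3 - <<'E'
from h import *
for r in pitch(('scene',)): print(*r)
im=imaging.get_image("scene"); np.save("im.npy",im)
hs=cv2.cvtColor(im,cv2.COLOR_RGB2HSV)
# beech look, from knobs in bin: sample earlier picture
e=cv2.cvtColor(cv2.imread("pics/s5.png"),cv2.COLOR_BGR2HSV); print("knob hsv",e[230,332],e[293,158], "orange",hs[165,375])
b=cv2.imread("pics/s6.png")
E
```

```text
clock: 15.0
position: [0.5219, 0.2641, 0.2758]
ee_rot: [-0.0, 0.753, 0.658, 0.0]
contact_force: [-0.8, -3.0, -3.4]
width: 0.0209
gripper_force: 61.0
clock: 15.5
position: [0.5125, 0.1942, 0.2819]
ee_rot: [-0.0, 0.753, 0.658, 0.001]
contact_force: [-0.7, -0.2, -2.6]
width: 0.0208
gripper_force: 61.0
(-60, 87, 133) (-55, 102, 135) (-50, 98, 139) (-45, 73, 138) (-40, 46, 132) (-35, 25, 140) (-30, 19, 148) (-25, 24, 143) (-20, 43, 121) (-15, 68, 99) (-10, 95, 87) (-5, 113, 77) (0, 120, 85) (5, 123, 100) (10, 123, 113) (15, 124, 124) (20, 126, 134) (25, 129, 141) (30, 132, 142)
knob hsv [ 21 109 251] [ 22 104 252] orange [ 16 221 253]
```

```bash
cat >> h.py <<'E'
def knobs(nm="scene",box=(270,60,460,220)):
    im=imaging.get_image(nm); hs=cv2.cvtColor(im,cv2.COLOR_RGB2HSV)
    m=cv2.inRange(hs,(9,60,90),(25,165,255)); x0,y0,x1,y1=box; k=np.zeros_like(m);k[y0:y1,x0:x1]=m[y0:y1,x0:x1]
    n,l,st,c=cv2.connectedComponentsWithStats(k)
    return [(c[i].round(0).astype(int).tolist(),int(st[i,4])) for i in range(1,n) if st[i,4]>15]
E
python3 -c "
from h import *
s=get_state()['position']
print('tub',knobs(),'bin',knobs('scene',(130,220,280,330)))
print('lip px',proj('scene',np.array(s)+[.01,.06,-.143]),'tubfloor',[proj('scene',(x,y,.068)).round(0).tolist() for x,y in((.427,.320),(.625,.29),(.60,.12),(.40,.15))])
print('top',knobs('top',(130,150,260,290)))"
```

```text
tub [([351, 117], 17), ([333, 136], 22), ([392, 149], 227), ([376, 161], 16), ([409, 171], 178), ([356, 177], 19), ([369, 189], 20), ([310, 216], 199)] bin [([172, 264], 256), ([232, 291], 269), ([247, 244], 170), ([260, 273], 150)]
lip px [390.1955395  147.34444266] tubfloor [[384.0, 132.0], [424.0, 192.0], [355.0, 214.0], [320.0, 149.0]]
top [([159, 183], 2712), ([167, 209], 29), ([197, 235], 621), ([135, 250], 512), ([170, 229], 109), ([185, 250], 115), ([201, 280], 179), ([136, 287], 39)]
```

```bash
python3 -m inch '[{"claw":-1,"travel":[0.02,0.15,0],"turn":0},{"claw":-1,"travel":[0.02,0.15,0],"turn":0},{"claw":-1,"travel":[-0.01,-0.08,0],"turn":0},{"claw":-1,"travel":[-0.01,-0.08,0],"turn":0},{"claw":-1,"travel":[0.02,0.15,0],"turn":0}]'
python3 -m inch '[{"claw":-1,"travel":[0,0,0],"turn":0},{"claw":-1,"travel":[-0.03,-0.2,0.05],"turn":0},{"claw":-1,"travel":[-0.042,-0.3,0.15],"turn":0},{"claw":-1,"travel":[-0.042,-0.3,0.25],"turn":0},{"claw":-1,"travel":[-0.042,-0.3,0.25],"turn":0}]'
python3 - <<'E'
from h import *
print('tub',knobs(),'top',knobs('top',(130,150,260,290)))
a=snap("scene","s9.png",(270,20,500,240),2.6); b=snap("top","t9.png",(110,150,270,290),1.25)
a[:b.shape[0],-b.shape[1]:]=b
cv2.imwrite("pics/c9.png",a[...,::-1]); print(a.shape)
E
```

```text
clock: 16.25
position: [0.516, 0.2178, 0.2819]
ee_rot: [0.002, 0.755, 0.655, -0.002]
contact_force: [1.5, 0.4, -2.1]
width: 0.021
gripper_force: 60.9
clock: 16.75
position: [0.5089, 0.1627, 0.3344]
ee_rot: [0.002, 0.753, 0.658, 0.003]
contact_force: [0.9, 0.5, -2.5]
width: 0.0211
gripper_force: 60.7
tub [([366, 116], 16), ([332, 132], 28), ([388, 151], 349), ([354, 173], 42), ([409, 171], 180), ([379, 186], 25), ([310, 216], 201)] top [([170, 180], 3237), ([133, 191], 313), ([178, 209], 27), ([210, 240], 700), ([179, 218], 60), ([143, 250], 677), ([170, 229], 111), ([186, 250], 109), ([214, 284], 103)]
(572, 598, 3)
```

View pics/c9.png

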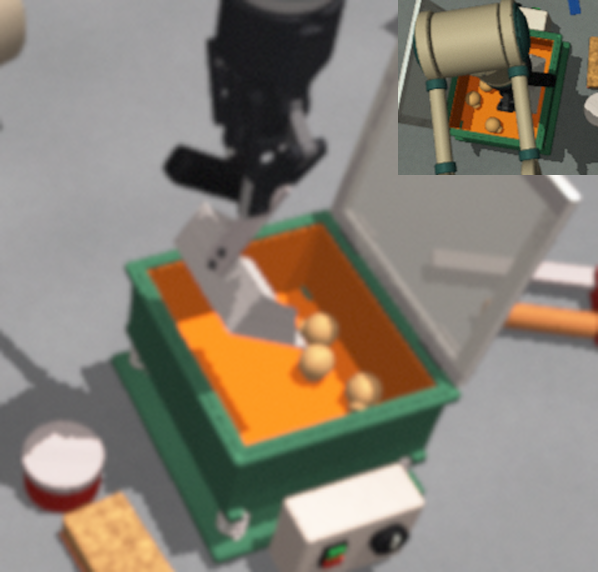

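The last picture shows three knobs in the tub, at crop pixels (320,328), (317,360) and (363,390), and the scoop steeply nose-down. I'll cross-check the two views numerically to find the fourth.

```bash
python3 - <<'E'
from h import *
print([onz("scene",*p,.085).round(3).tolist() for p in((393,146),(392,158),(410,170))])
print([onz("top",*p,.085).round(3).tolist() for p in((170,229),(186,250),(179,218))])
# re-raise: state & pitch
for r in pitch(('scene',)): print(*r)
E
python3 -m inch '[{"claw":-1,"travel":[-0.01,-0.1,0.1],"turn":0},{"claw":-1,"travel":[-0.02,-0.2,0.12],"turn":0},{"claw":-1,"travel":[-0.03,-0.3,0.12],"turn":0},{"claw":-1,"travel":[-0.04,-0.4,0.12],"turn":0},{"claw":-1,"travel":[-0.04,-0.4,0.12],"turn":0}]'
python3 - <<'E'
from h import *
k=knobs(); print([(p,a,onz("scene",*p,.085).round(3).tolist()) for p,a in k if a>100])
k=knobs('top',(130,150,260,290)); print([(p,a,onz("top",*p,.085).round(3).tolist()) for p,a in k])
E
```

```text
[[0.488, 0.299, 0.085], [0.518, 0.275, 0.085], [0.567, 0.29, 0.085]]
[[0.489, 0.297, 0.085], [0.435, 0.253, 0.085], [0.518, 0.276, 0.085]]
(-60, 95, 125) (-55, 112, 126) (-50, 105, 131) (-45, 83, 138) (-40, 50, 134) (-35, 26, 138) (-30, 19, 141) (-25, 23, 130) (-20, 41, 110) (-15, 71, 90) (-10, 102, 87) (-5, 127, 85) (0, 144, 101) (5, 154, 113) (10, 159, 124) (15, 160, 131) (20, 158, 138) (25, 154, 142) (30, 149, 141)
clock: 17.5
position: [0.499, 0.0811, 0.3545]
ee_rot: [-0.0, 0.754, 0.657, -0.001]
contact_force: [-0.5, -0.0, -3.0]
width: 0.0213
gripper_force: 60.6
[([365, 138], 149, [0.434, 0.255, 0.085]), ([356, 166], 109, [0.498, 0.187, 0.085]), ([392, 152], 290, [0.502, 0.286, 0.085]), ([409, 171], 177, [0.568, 0.287, 0.085]), ([310, 215], 210, [0.565, 0.025, 0.085])]
[([183, 186], 589, [0.602, 0.269, 0.085]), ([253, 184], 585, [0.611, 0.087, 0.085]), ([218, 184], 2905, [0.609, 0.178, 0.085]), ([172, 200], 64, [0.564, 0.296, 0.085]), ([170, 229], 107, [0.489, 0.297, 0.085]), ([186, 252], 743, [0.43, 0.253, 0.085]), ([254, 252], 661, [0.434, 0.078, 0.085]), ([225, 233], 17, [0.481, 0.155, 0.085])]
```

All four knobs are in the tub, each confirmed in one or both views: (0.489,0.298), (0.435,0.254), (0.518,0.275) and (0.567,0.290). The remaining two are in the bin. I'll go back to the bin and lay the scoop flat by pressing the lip on the floor while drawing back.

```bash
python3 -m inch '[{"claw":-1,"travel":[0.03,-0.2,0],"turn":0.002},{"claw":-1,"travel":[0.06,-0.43,0],"turn":0.004},{"claw":-1,"travel":[0.09,-0.66,0],"turn":0.006},{"claw":-1,"travel":[0.12,-0.86,0],"turn":0.007},{"claw":-1,"travel":[0.134,-0.98,0],"turn":0.007}]'
python3 -m inch '[{"claw":-1,"travel":[0.03,-0.2,0],"turn":0.002},{"claw":-1,"travel":[0.06,-0.43,-0.1],"turn":0.004},{"claw":-1,"travel":[0.09,-0.66,-0.25],"turn":0.006},{"claw":-1,"travel":[0.12,-0.86,-0.45],"turn":0.007},{"claw":-1,"travel":[0.134,-0.97,-0.6],"turn":0.007}]'
python3 -m inch '[{"claw":-1,"travel":[0,0,-0.08],"turn":0},{"claw":-1,"travel":[0,0,-0.18],"turn":0},{"claw":-1,"travel":[0,0,-0.27],"turn":0},{"claw":-1,"travel":[0,0,-0.32],"turn":0},{"claw":-1,"travel":[0,0,-0.34],"turn":0}]'
python3 -c "
from h import *
for r in pitch(('scene',)): print(*r)
print(knobs('scene',(130,220,280,330)))"
```

```text
clock: 18.1
position: [0.5272, -0.1152, 0.3547]
ee_rot: [0.0, 0.746, 0.666, -0.0]
contact_force: [-0.0, 0.3, -3.3]
width: 0.0208
gripper_force: 60.5
clock: 18.6
position: [0.5546, -0.3086, 0.2344]
ee_rot: [0.001, 0.738, 0.675, 0.001]
contact_force: [0.9, -0.4, -2.5]
width: 0.0216
gripper_force: 60.6
clock: 19.1
position: [0.5532, -0.3061, 0.1659]
ee_rot: [-0.001, 0.738, 0.675, -0.0]
contact_force: [-0.8, 0.4, -2.6]
width: 0.0213
gripper_force: 60.5
(-60, 75, 151) (-55, 69, 149) (-50, 56, 159) (-45, 41, 170) (-40, 29, 189) (-35, 24, 211) (-30, 22, 224) (-25, 23, 230) (-20, 27, 225) (-15, 35, 219) (-10, 47, 215) (-5, 62, 207) (0, 76, 202) (5, 89, 205) (10, 101, 204) (15, 107, 201) (20, 115, 199) (25, 119, 194) (30, 124, 190)
[([201, 242], 129), ([266, 250], 65), ([247, 244], 170), ([140, 300], 88), ([260, 273], 150), ([166, 297], 133), ([219, 307], 186)]
```

```bash
python3 -m inch '[{"claw":-1,"travel":[0,0,-0.05],"turn":0},{"claw":-1,"travel":[0,0,-0.1],"turn":0},{"claw":-1,"travel":[-0.004,-0.045,-0.13],"turn":0},{"claw":-1,"travel":[-0.008,-0.09,-0.155],"turn":0},{"claw":-1,"travel":[-0.013,-0.135,-0.18],"turn":0}]'
python3 -m inch '[{"claw":-1,"travel":[-0.004,-0.045,-0.035],"turn":0},{"claw":-1,"travel":[-0.009,-0.095,-0.075],"turn":0},{"claw":-1,"travel":[-0.013,-0.14,-0.115],"turn":0},{"claw":-1,"travel":[-0.018,-0.185,-0.155],"turn":0},{"claw":-1,"travel":[-0.021,-0.22,-0.175],"turn":0}]'
python3 -c "
from h import *
for r in pitch(('scene',)): print(*r)
print(knobs('scene',(130,220,280,330)),get_state()['moment'])"
```

```text
clock: 19.7
position: [0.5518, -0.337, 0.1353]
ee_rot: [0.004, 0.738, 0.675, -0.0]
contact_force: [-1.4, -1.1, 10.1]
width: 0.0217
gripper_force: 61.4
clock: 20.2
position: [0.5472, -0.379, 0.0976]
ee_rot: [0.001, 0.739, 0.674, 0.001]
contact_force: [-0.6, 3.4, 13.9]
width: 0.0214
gripper_force: 62.2
(-60, 65, 118) (-55, 73, 126) (-50, 78, 145) (-45, 78, 160) (-40, 73, 174) (-35, 67, 195) (-30, 59, 205) (-25, 51, 214) (-20, 42, 226) (-15, 35, 232) (-10, 31, 239) (-5, 29, 241) (0, 28, 242) (5, 27, 244) (10, 29, 243) (15, 34, 239) (20, 42, 231) (25, 51, 225) (30, 65, 216)
[([172, 256], 264), ([265, 249], 71), ([247, 244], 169), ([260, 273], 152), ([219, 307], 187), ([154, 310], 152)] [ 0.14822054 -0.03878743 -0.08553271]
```

The scoop is flat, with z and position matching the original grasp. I'll release, lift and rise over the lid.

```bash
python3 -m inch '[{"claw":0.2,"travel":[0,0,0.006],"turn":0},{"claw":1,"travel":[0,0,0.006],"turn":0},{"claw":1,"travel":[0,0,0.006],"turn":0},{"claw":1,"travel":[0,0,0.006],"turn":0},{"claw":1,"travel":[0,0,0.006],"turn":0}]'
python3 -m inch '[{"claw":1,"travel":[0,0,0.1],"turn":0},{"claw":1,"travel":[0,0,0.3],"turn":0},{"claw":1,"travel":[0,0,0.5],"turn":0},{"claw":1,"travel":[0,0,0.75],"turn":0},{"claw":1,"travel":[0,0,0.9],"turn":0}]'
python3 -m inch '[{"claw":-1,"travel":[0,0.1,0.2],"turn":0},{"claw":-1,"travel":[0,0.3,0.4],"turn":0},{"claw":-1,"travel":[0,0.5,0.55],"turn":0},{"claw":-1,"travel":[0,0.7,0.7],"turn":0},{"claw":-1,"travel":[0,0.9,0.73],"turn":0}]'
python3 - <<'E'
from h import *
t=lambda u,v:(100+u/2.1,130+v/2.1)
print("lid edge",[onz("top",*t(*p),.348).round(3).tolist() for p in((60,35),(15,248))])
print(knobs('scene',(130,220,280,330)))
im=cv2.cvtColor(imaging.get_image("top"),cv2.COLOR_RGB2GRAY)
ok=cv2.cvtColor(cv2.imread("pics/t0.png"),cv2.COLOR_BGR2GRAY)
d=cv2.absdiff(im,ok)[165:250,310:470]; n,l,st,c=cv2.connectedComponentsWithStats((d>40).astype(np.uint8)); print([(c[i].round()+[310,165],st[i].tolist()) for i in range(1,n) if st[i,4]>25])
E
```

```text
clock: 20.8
position: [0.5463, -0.3781, 0.0976]
ee_rot: [-0.0, 0.738, 0.675, -0.0]
contact_force: [0.1, -0.1, 0.3]
width: 0.0853
gripper_force: 0.0
clock: 21.3
position: [0.5471, -0.3788, 0.282]
ee_rot: [0.003, 0.738, 0.674, 0.0]
contact_force: [-0.1, -0.2, 1.1]
width: 0.0854
gripper_force: 0.0
clock: 21.8
position: [0.5469, -0.1976, 0.4273]
ee_rot: [0.003, 0.739, 0.674, 0.001]
contact_force: [1.0, 0.3, 0.8]
width: 0.0123
gripper_force: 0.0
lid edge [[0.639, 0.333, 0.348], [0.423, 0.365, 0.348]]
[([183, 247], 173), ([265, 250], 70), ([247, 244], 171), ([152, 272], 105), ([260, 273], 150), ([218, 307], 187), ([153, 310], 152)]
[(array([371., 171.]), [53, 0, 18, 14, 150]), (array([390., 190.]), [59, 0, 53, 53, 1231]), (array([464., 169.]), [148, 0, 12, 10, 86]), (array([464., 180.]), [145, 7, 15, 19, 51]), (array([363., 185.]), [47, 18, 14, 5, 53]), (array([340., 193.]), [26, 21, 8, 12, 43]), (array([331., 193.]), [18, 22, 7, 10, 35]), (array([341., 206.]), [16, 23, 30, 27, 189]), (array([431., 217.]), [100, 23, 43, 62, 686]), (array([357., 200.]), [43, 30, 9, 11, 39]), (array([402., 225.]), [70, 31, 38, 43, 487]), (array([358., 222.]), [42, 50, 10, 13, 55]), (array([339., 227.]), [15, 52, 27, 18, 221]), (array([419., 226.]), [107, 56, 5, 12, 28]), (array([333., 246.]), [17, 76, 12, 9, 75]), (array([392., 246.]), [70, 76, 29, 9, 204])]
```

```bash
python3 -m inch '[{"claw":-1,"travel":[0,0.24,0.01],"turn":-0.004},{"claw":-1,"travel":[-0.005,0.48,0.01],"turn":-0.008},{"claw":-1,"travel":[-0.01,0.72,0.01],"turn":-0.012},{"claw":-1,"travel":[-0.01,0.96,0.01],"turn":-0.014}]'
python3 -m inch '[{"claw":-1,"travel":[0,0.24,0],"turn":0},{"claw":-1,"travel":[-0.005,0.48,0],"turn":0},{"claw":-1,"travel":[-0.01,0.72,0],"turn":0},{"claw":-1,"travel":[-0.01,0.96,0],"turn":0}]'
python3 -m inch '[{"claw":-1,"travel":[0,0.24,0],"turn":0},{"claw":-1,"travel":[-0.005,0.48,0],"turn":0},{"claw":-1,"travel":[-0.01,0.72,0],"turn":0},{"claw":-1,"travel":[-0.01,0.96,0],"turn":0}]'
python3 - <<'E'
from h import *
print(get_state()["qpos"])
im=cv2.cvtColor(imaging.get_image("top"),cv2.COLOR_RGB2GRAY)
ok=cv2.cvtColor(cv2.imread("pics/t0.png"),cv2.COLOR_BGR2GRAY)
cv2.imwrite("pics/t10.png",im)
d=cv2.absdiff(im,ok)[:,280:480]; n,l,st,c=cv2.connectedComponentsWithStats((d>40).astype(np.uint8)); print([((c[i]+[280,0]).round().tolist(),st[i,4]) for i in range(1,n) if st[i,4]>12])
E
```

```text
clock: 22.3
position: [0.544, -0.0052, 0.4252]
ee_rot: [-0.0, 0.753, 0.657, -0.0]
contact_force: [1.8, -0.4, 0.7]
width: 0.0001
gripper_force: 0.0
clock: 22.7
position: [0.5422, 0.187, 0.4252]
ee_rot: [0.0, 0.753, 0.658, -0.0]
contact_force: [1.1, -0.1, -0.4]
width: -0.0
gripper_force: 0.0
clock: 23.1
position: [0.5404, 0.3792, 0.4251]
ee_rot: [0.0, 0.753, 0.658, -0.0]
contact_force: [1.3, -0.7, 0.4]
width: -0.0
gripper_force: 0.0
[ 5.06895963e-01  3.81133082e-01  9.31191044e-01 -7.84167085e-04
  1.82991666e+00  6.41501989e-01]
[([331.0, 193.0], np.int32(37)), ([340.0, 193.0], np.int32(48)), ([356.0, 209.0], np.int32(307)), ([398.0, 195.0], np.int32(67)), ([408.0, 219.0], np.int32(282)), ([337.0, 213.0], np.int32(174)), ([421.0, 209.0], np.int32(20)), ([425.0, 210.0], np.int32(30)), ([459.0, 214.0], np.int32(21)), ([329.0, 223.0], np.int32(33)), ([285.0, 381.0], np.int32(221)), ([295.0, 402.0], np.int32(199)), ([284.0, 410.0], np.int32(95)), ([325.0, 418.0], np.int32(15))]
```

The bin view is essentially as at the start: the scoop is flat within a few mm and the bystanders are unmoved. Next I'll descend behind the lid and push it over along its arc.

```bash
python3 -m inch '[{"claw":-1,"travel":[0.01,0.17,0],"turn":0},{"claw":-1,"travel":[0.01,0.17,-0.05],"turn":0},{"claw":-1,"travel":[0.01,0.17,-0.2],"turn":0},{"claw":-1,"travel":[0.01,0.17,-0.35],"turn":0},{"claw":-1,"travel":[0.01,0.17,-0.42],"turn":0}]'
python3 -m inch '[{"claw":-1,"travel":[-0.01,-0.06,0],"turn":0},{"claw":-1,"travel":[-0.02,-0.13,0.005],"turn":0},{"claw":-1,"travel":[-0.03,-0.21,0.01],"turn":0},{"claw":-1,"travel":[-0.04,-0.3,0.015],"turn":0},{"claw":-1,"travel":[-0.055,-0.4,0.015],"turn":0}]'
```

```text
clock: 23.65
position: [0.5417, 0.4099, 0.3375]
ee_rot: [-0.0, 0.753, 0.658, -0.003]
contact_force: [-0.1, 1.1, 0.1]
width: -0.0
gripper_force: 0.0
clock: 24.15
position: [0.5317, 0.331, 0.3469]
ee_rot: [-0.0, 0.753, 0.658, 0.003]
contact_force: [0.6, 3.0, 1.6]
width: -0.0002
gripper_force: 1.3
```

```bash
python3 -m inch '[{"claw":-1,"travel":[-0.013,-0.09,-0.005],"turn":0},{"claw":-1,"travel":[-0.026,-0.18,-0.02],"turn":0},{"claw":-1,"travel":[-0.037,-0.262,-0.04],"turn":0},{"claw":-1,"travel":[-0.047,-0.332,-0.065],"turn":0},{"claw":-1,"travel":[-0.056,-0.396,-0.095],"turn":0}]'
python3 -m inch '[{"claw":-1,"travel":[-0.009,-0.065,-0.04],"turn":0},{"claw":-1,"travel":[-0.017,-0.124,-0.08],"turn":0},{"claw":-1,"travel":[-0.025,-0.18,-0.13],"turn":0},{"claw":-1,"travel":[-0.033,-0.233,-0.18],"turn":0},{"claw":-1,"travel":[-0.04,-0.28,-0.235],"turn":0}]'
python3 -m inch '[{"claw":-1,"travel":[-0.006,-0.04,-0.06],"turn":0},{"claw":-1,"travel":[-0.01,-0.075,-0.125],"turn":0},{"claw":-1,"travel":[-0.014,-0.1,-0.19],"turn":0},{"claw":-1,"travel":[-0.017,-0.12,-0.26],"turn":0},{"claw":-1,"travel":[-0.02,-0.135,-0.32],"turn":0}]'
```

```text
clock: 24.65
position: [0.52, 0.2513, 0.326]
ee_rot: [0.0, 0.753, 0.658, 0.001]
contact_force: [0.7, 3.0, -1.5]
width: -0.0003
gripper_force: 0.9
clock: 25.15
position: [0.5119, 0.1957, 0.2782]
ee_rot: [0.0, 0.753, 0.658, 0.0]
contact_force: [0.6, 1.6, 0.2]
width: -0.0002
gripper_force: 0.7
clock: 25.65
position: [0.5078, 0.1683, 0.2137]
ee_rot: [0.0, 0.753, 0.658, -0.001]
contact_force: [-0.2, -1.1, 1.8]
width: -0.0001
gripper_force: 0.6
```

```bash
python3 -m inch '[{"claw":-1,"travel":[-0.001,-0.01,-0.05],"turn":0},{"claw":-1,"travel":[-0.002,-0.015,-0.1],"turn":0},{"claw":-1,"travel":[-0.002,-0.02,-0.14],"turn":0},{"claw":-1,"travel":[-0.002,-0.02,-0.165],"turn":0},{"claw":-1,"travel":[-0.002,-0.02,-0.165],"turn":0}]'
```

```text
clock: 26.15
position: [0.5078, 0.1658, 0.1815]
ee_rot: [-0.0, 0.753, 0.658, 0.0]
contact_force: [0.2, -0.2, -0.8]
width: -0.0004
gripper_force: 0.0
```

```bash
python3 -m inch '[{"claw":-1,"travel":[0,0,-0.015],"turn":0},{"claw":-1,"travel":[0,0,-0.03],"turn":0},{"claw":-1,"travel":[0,0,-0.03],"turn":0}]'
python3 -m inch '[{"claw":-1,"travel":[0,0,-0.015],"turn":0},{"claw":-1,"travel":[0,0,-0.03],"turn":0},{"claw":-1,"travel":[0,0,-0.03],"turn":0}]'
```

```text
clock: 26.45
position: [0.5082, 0.1659, 0.1807]
ee_rot: [0.001, 0.753, 0.658, 0.002]
contact_force: [-7.9, -2.5, 27.4]
width: 0.0003
gripper_force: 13.7
clock: 26.75
position: [0.5083, 0.1659, 0.1804]
ee_rot: [0.002, 0.753, 0.658, 0.003]
contact_force: [-17.2, -4.1, 58.3]
width: 0.0001
gripper_force: 29.0
```

There is a hard stop with the fingertips at z≈0.162, which is the height of a shut lid's top. I'll back off and check.

```bash
python3 -m inch '[{"claw":-1,"travel":[0,0,0.06],"turn":0},{"claw":-1,"travel":[0,0,0.15],"turn":0},{"claw":-1,"travel":[0,0,0.35],"turn":0},{"claw":-1,"travel":[0,0,0.6],"turn":0},{"claw":-1,"travel":[0,0,0.8],"turn":0}]'
python3 -m inch '[{"claw":-1,"travel":[-0.5,0.2,0],"turn":0},{"claw":-1,"travel":[-0.8,0.4,0],"turn":0},{"claw":-1,"travel":[-0.8,0.4,0],"turn":0},{"claw":-1,"travel":[-0.8,0.4,0],"turn":0},{"claw":-1,"travel":[-0.8,0.4,0],"turn":0}]'
python3 - <<'E'
from h import *
a=cv2.imread("pics/s0.png")[...,::-1]; im=imaging.get_image("scene")
d=cv2.absdiff(im,a).max(2); n,l,st,c=cv2.connectedComponentsWithStats((d>45).astype(np.uint8))
print([(c[i].round().tolist(),st[i,:4].tolist(),int(st[i,4])) for i in range(1,n) if st[i,4]>25])
print(knobs('scene',(130,220,280,330)),knobs())
# white-frame edge of the shut lid: expected free edge ends
for x in(-.11,.11):
    c0=np.array([.514,.222]);e=lambda z,r:np.r_[c0+x*np.array([.99,-.141])+(.098-r)*np.array([.141,.99]),z]
    print("edge shut",proj("scene",e(.162,.195)).round(),"0.1rad",proj("scene",e(.181,.194)).round())
g=cv2.cvtColor(im,cv2.COLOR_RGB2GRAY)
m=np.array([.514,.222])+(-.097)*np.array([.141,.99])
for dx in(-.06,0,.06):
  print([int(g[int(q[1]),int(q[0])]) for q in (proj("scene",np.r_[m+dx*np.array([.99,-.141])+s*np.array([.141,.99]),.162]) for s in np.arange(-.02,.0301,.0025))])
E
```

```text
clock: 27.25
position: [0.508, 0.166, 0.3322]
ee_rot: [0.0, 0.753, 0.658, 0.001]
contact_force: [1.4, -0.0, 0.6]
width: -0.0002
gripper_force: 0.0
clock: 27.75
position: [0.3443, 0.247, 0.3302]
ee_rot: [-0.001, 0.752, 0.66, 0.0]
contact_force: [0.7, -0.0, 0.6]
width: 0.0002
gripper_force: 0.0
[([197.0, 18.0], [177, 0, 43, 43], 1102), ([234.0, 12.0], [208, 0, 57, 32], 882), ([359.0, 16.0], [343, 0, 37, 40], 896), ([245.0, 40.0], [224, 15, 44, 43], 922), ([458.0, 59.0], [426, 25, 67, 72], 424), ([462.0, 73.0], [431, 40, 56, 62], 350), ([175.0, 46.0], [170, 42, 12, 8], 53), ([160.0, 71.0], [137, 46, 44, 43], 1013), ([205.0, 52.0], [185, 47, 34, 14], 245), ([200.0, 70.0], [181, 53, 36, 36], 772), ([316.0, 68.0], [240, 54, 155, 26], 1803), ([229.0, 76.0], [225, 74, 8, 5], 26), ([382.0, 144.0], [321, 74, 126, 120], 7215), ([267.0, 123.0], [208, 82, 109, 69], 2274), ([166.0, 99.0], [161, 93, 11, 14], 108), ([200.0, 107.0], [195, 103, 10, 7], 44), ([457.0, 121.0], [437, 116, 40, 10], 237), ([460.0, 140.0], [455, 135, 13, 13], 106), ([242.0, 253.0], [230, 238, 24, 31], 507), ([222.0, 271.0], 
[... 168 characters left out ...]
, [137, 269, 21, 49], 347), ([251.0, 278.0], [245, 272, 13, 12], 106), ([134.0, 282.0], [132, 275, 5, 15], 45), ([90.0, 301.0], [85, 294, 18, 13], 69), ([173.0, 309.0], [160, 307, 27, 7], 59)]
[([174, 255], 310), ([233, 290], 273), ([247, 244], 168), ([260, 273], 148), ([154, 309], 159)] [([457, 140], 42), ([310, 216], 199)]
edge shut [318. 120.] 0.1rad [319. 114.]
edge shut [359. 194.] 0.1rad [361. 188.]
[150, 128, 89, 59, 48, 47, 60, 75, 83, 90, 129, 179, 221, 236, 236, 236, 236, 233, 230, 230, 230]
[46, 46, 46, 45, 44, 47, 58, 75, 85, 94, 120, 201, 228, 233, 232, 232, 231, 231, 232, 235, 235]
[44, 45, 45, 44, 45, 46, 50, 75, 102, 103, 154, 208, 231, 236, 234, 233, 231, 231, 234, 236, 235]
```

The lid is shut: the push ended on a rigid stop at the right height, and its edge lies on the rim. The two spare knobs are in the bin at scene pixels (247,244) and (260,273). The robot is clear of everything, so I'm handing in.

```bash
python3 -c "
from rig import ticket; print(ticket.sign_off())"
```

```text
the job is handed in; nothing more can be done
None
```

I handed the job in at about 28 s with four knobs in the tub, two left in the bin, the scoop laid flat in the bin and the lid pushed to a hard stop; `sign_off()` returned no verdict, so the judged result isn't known.

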